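# Knock a stuck resin mount out of its moulding cup on the knock-out stand

### The job

The amber resin puck is stuck down inside the blue moulding cup. Thread the cup, open side up, onto the upright rod of the knock-out stand so that the rod goes up through the hole in the cup's floor, and press the cup steadily down, never ramming it, until it bears firmly on the orange ring of the stop collar and the puck stands up out of the cup. Then leave the cup there, take the puck out and set it down upright near the middle of the stack of white wipes, without disturbing the vial, the covered dish or the marker pen.

Things in the scene. Friction and masses are not known exactly. Their poses are not given: they have to be found in the camera images.
- cup: Blue moulding cup, round, 48 mm outside diameter, 40 mm high, about 190 g, standing open side up on the bench. Bore 31 mm wide; the floor is 6 mm thick with a round 14 mm hole through its centre. It sits fully home on the stand when its underside bears on the orange ring of the stop collar. Origin: centre of the underside (lower mouth of the hole), z up along the bore.
- puck: Amber resin puck, 30 mm diameter, 30 mm high, 30 g, a steel coupon in its top face. At the start it stands on the cup's floor, its top 4 mm below the rim, and is stuck: 6 to 18 N push it up along the first 10 mm, then it slides freely. Brittle: the rod must not press it with more than 30 N. Origin: centre of its underside, z up.
- stand: Knock-out stand, fixed: base 96 mm square, 12 mm thick, boss 38 mm wide up to 19 mm height, and in the middle an upright 12 mm steel rod with a black stop collar, 27 mm across, 9 mm thick, topped by an orange buffer ring, 3 mm thick, that gives about 1 mm under 20 N. More than 30 N between cup and stand damages them. Origin: centre of the base's underside, z up along the rod.
- rod_tip (a point): Centre of the flat top end of the stand's rod, 68 mm above the bench, z up along the rod; the end is bevelled (9.4 mm flat, 1.5 mm high bevel). The black collar is clamped so that the top of its orange ring lies somewhere between 23 and 36 mm below this point, where the last user left it: this height is not measured and must be seen or felt.
- wipes: Stack of white lint-free wipes, 110 x 109 mm, 15 mm high, fixed. Origin: centre of its underside.
- vial: Bystander: amber glass vial with a black cap, 22 mm diameter, 52 mm high. Origin: centre of its underside.
- dish: Bystander: covered petri dish, 63 mm diameter, 14 mm high. Origin: centre of its underside.
- marker: Bystander: white and blue marker pen lying down, 140 mm long along its own y, 14 mm high. Origin: under its middle.
Mind the look-alikes: they are no part of the job. Of the things that look like the cup, the smallest one is meant.

How it is judged:
By the outcome, as a careful person would: the job done as asked, in the order asked, and still so for the second after the job is handed in, with the robot touching nothing.
It also fails if it takes over 61 s, if anything falls off the work surface, if the arm or the gripper's body presses on something with over 40 N, if the wrist force passes 120 N, or if a joint passes its speed limit or range.

### The arm

A 7-joint arm with a two-finger parallel gripper is mounted at the origin on the work surface; the furniture and walls round the work are solid. World frame = base frame: x ahead of the robot, y to its left, z up, the work surface at z = 0. Lengths are in m, angles in rad, forces in N, time in s.
With the tool pointing down it reaches from about 0.425 to 0.825 m from the base axis. Payload 3.6 kg.
Tool frame: the origin (TCP) lies on the centre line of the jaws, within the pads' length; the fingertips stand 25 mm ahead of it and the grasp point (between the pads) lies 6 mm ahead of it; z points along the fingers, y is the line along which they close (so a half turn about z gives the same grasp; the last joint's range is limited). The gripper opens to 93 mm and grips with 3 to 60 N. Pads are 15 mm wide; open, the fingers measure 128 mm over their backs; the gripper's body (75 mm by 188 mm) begins 65 mm behind the grasp point.
Start: joints at [1.248, 0.615, -0.013, 1.423, 0.008, 1.103, -0.04], TCP at [0.19, -0.622, 0.244] pointing down, gripper open.
Joint ranges: [-3.12, 3.12], [-0.3, 2.06], [-1.34, 1.32], [0.26, 2.42], [-1.36, 4.5], [0.01, 1.98], [-2.84, 2.84]. Speed limits (rad/s): [2.79, 2.79, 3.14, 3.14, 3.14, 3.14, 3.14].

### API

Orientations are given as a 3x3 rotation matrix whose columns are the frame's x, y, z axes.
In Python, from rig import robot, cams gives the robot as it stands.
- The arm moves only by the shell command python3 -m jog 'ROWS' [OPENING]. ROWS is a JSON object of lists of equal length, an entry for each row: "travel": the shift along the tool's x, y, z in m, a list of three; "roll": the turn about the tool's z in degrees. In form: {"travel": [[x, y, z], ...], "roll": [roll, ...]}. A call has 1 to 12 rows; each row is the pose to reach, as a shift and turn from the pose commanded when the call began, along the tool's axes at that moment; what a row does not reach only later rows make up. A row lasts 1/8 s, in which the tool goes at most 62.5 mm and 10.7 degrees, less where a joint would pass 70% of its speed; a pose out of reach is approached as far as the arm can. A call with a gripper value outside its range is refused whole. OPENING is the finger opening in m, from 0 to 0.093, set as the call begins (- or left out, the last holds). The fingers move at their own pace and stop on an object; the grip force is fixed at half the most. Time passes only in rows, so rows that repeat a pose let the fingers close. It gives the time, the measured TCP pose, the force, the opening and the grip force at its end, in the units of the state.
- robot.sense(): the state, without advancing time (a new reading comes with each control period).
- cams.read_camera(name): name is "side" or "top" or "wrist"; returns the picture (384x512x3 uint8, red, green, blue); there is no depth.
- cams.calibration(name): a dict with "fx", "fy", "cx", "cy" (pixels), "k1" (the pictures are not rectified: a ray, as slopes to the right and down, at radius r is drawn at 1 + k1 r^2 times it, then the intrinsics apply), "pose" (4x4, takes a point from camera to world coordinates). Camera axes: x right, y down, z forward; pixel columns grow to the right and rows downward; lengths in m; the calibration is good to about 2 mm. A picture is of the moment at which its call begins: read the wrist's pose just before it. calibration takes no time and is no camera call; for the wrist camera it gives the pose at the moment of the call.
- robot.sign_off(): hands the job in; it is judged then, once.
The state is a dict: "time": time; "qpos": joint angles; "qvel": joint speeds; "joint_torque": joint torques, N m; "ee_pos": TCP position; "orientation": TCP orientation; "force": force on the tool from outside, world axes, zero at the start; "ft_torque": the same for the moment, N m; "width": opening from 0.0 (shut) to 1.0 (fully open); "finger_force": force on a finger pad.
Only numpy, scipy, OpenCV 4.12 (cv2) and the standard library are available. Lean on these libraries where they do the work, as an engineer would, in place of code of your own. Each camera call takes 0.05 s, during which the arm holds its last target. There are 200 camera calls.

## Working session

There is one attempt and no reset: what is moved stays moved. The work goes in short steps, Python scripts to look and compute and a shell command to move; the robot and the scene stay as the last step left them, time stands still between calls to the robot, and variables do not carry over. Pictures are saved under pics/ and viewed, at most 10 in all, crops included, and the job is handed in when it is done.

```bash
mkdir -p pics; ls
python3 - <<'E'
from rig import robot, cams
import cv2,numpy as np
for n in ("top","side"):
    c=cams.calibration(n); print(n,{k:(np.round(v,4).tolist()) for k,v in c.items()})
    cv2.imwrite(f"pics/{n}0.png",cams.read_camera(n)[:,:,::-1])
s=robot.sense(); print(s)
E
```

```text
pics
top {'fx': 454.5511, 'fy': 454.5511, 'cx': 256.2489, 'cy': 194.5756, 'k1': -0.0175, 'pose': [[0.0113, -0.9962, 0.0864, 0.4386], [-0.9997, -0.0131, -0.0204, 0.0981], [0.0214, -0.0861, -0.9961, 1.5133], [0.0, 0.0, 0.0, 1.0]]}
side {'fx': 388.0328, 'fy': 388.0328, 'cx': 256.2035, 'cy': 188.5533, 'k1': 0.0139, 'pose': [[-0.853, -0.2927, 0.4322, 0.1135], [-0.5216, 0.511, -0.6833, 0.8155], [-0.0208, -0.8083, -0.5885, 0.6997], [0.0, 0.0, 0.0, 1.0]]}
{'time': 0.1, 'qpos': array([ 1.24750829,  0.61582213, -0.01261566,  1.42474817,  0.00809556,
        1.10338416, -0.04040137]), 'qvel': array([ 0.00062282, -0.00358489, -0.00072132, -0.00409714, -0.00071495,
        0.00058546, -0.00058415]), 'joint_torque': array([ 1.85142140e-03, -4.60040474e+01,  2.10023923e-01, -1.66243225e+01,
       -6.12579170e-02,  1.70558720e-02,  1.13877745e-04]), 'ee_pos': array([ 0.18991275, -0.62095035,  0.24259403]), 'orientation': array([[ 9.56262770e-01,  2.92508161e-01, -7.00170057e-04],
       [ 2.92508998e-01, -9.56260232e-01,  2.20323569e-03],
       [-2.50803598e-05, -2.31167831e-03, -9.99997328e-01]]), 'force': array([ 0.20245911, -0.05541421, -0.32258435]), 'ft_torque': array([ 0.02366377,  0.01011057, -0.00874033]), 'finger_force': 0.0, 'width': 0.9995724926839308}
```

View pics/top0.png

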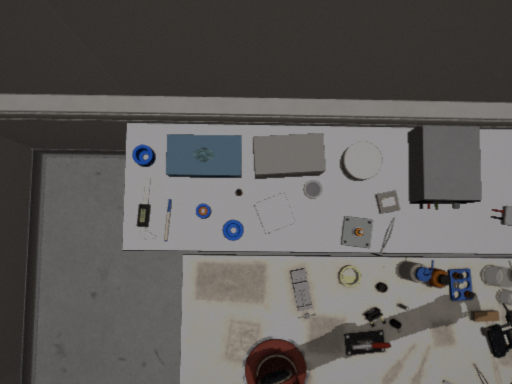

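View pics/side0.png

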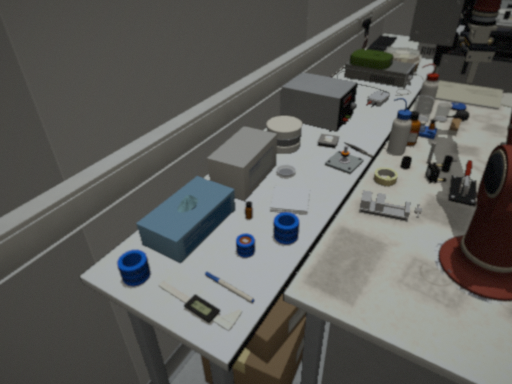

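The top view shows the cup with the amber puck at (203,211), the wipes at (274,213) and the stand at (357,232). The vial is at (239,192), the dish at (313,188) and the marker at (168,220). In the side view the cup is at (245,244).

```bash
cat > h.py <<'E'
import numpy as np, cv2
from rig import robot, cams
def K(c): return np.array([[c["fx"],0,c["cx"]],[0,c["fy"],c["cy"]],[0,0,1.]])
def ray(c,px):
    p=cv2.undistortPoints(np.array([[px]],float),K(c),np.array([c["k1"],0,0,0.]))[0,0] if False else None
    d=(np.array(px,float)-[c["cx"],c["cy"]])/[c["fx"],c["fy"]]
    u=d.copy()
    for _ in range(20): u=d/(1+c["k1"]*(u@u))
    T=np.array(c["pose"]); return T[:3,3],T[:3,:3]@np.array([*u,1])
def onplane(c,px,z):
    o,d=ray(c,px); return (o+d*(z-o[2])/d[2])
def proj(c,P):
    T=np.array(c["pose"]); q=T[:3,:3].T@(np.asarray(P)-T[:3,3]); u=q[:2]/q[2]; u=u*(1+c["k1"]*(u@u)); return u*[c["fx"],c["fy"]]+[c["cx"],c["cy"]]
def meet(ca,pa,cb,pb):
    o1,d1=ray(ca,pa);o2,d2=ray(cb,pb)
    s=np.linalg.lstsq(np.array([d1,-d2]).T,o2-o1,rcond=None)[0]
    return (o1+s[0]*d1+o2+s[1]*d2)/2
def blobs(im,lo,hi,amin=10):
    m=cv2.inRange(cv2.cvtColor(im,cv2.COLOR_RGB2HSV),lo,hi)
    n,l,st,ce=cv2.connectedComponentsWithStats(m)
    return [(ce[i].round(1).tolist(),st[i].tolist()) for i in range(1,n) if st[i][4]>=amin]
E
sed -i '/if False else None/d' h.py
python3 - <<'E'
from h import *
c=cams.calibration("top"); im=cv2.imread("pics/top0.png")[:,:,::-1].copy()
print("blue",blobs(im[180:255,120:400].copy(),(100,150,60),(130,255,255)))
for n,p,z in [("cup",(203.5,211),.04),("stand",(357,232),.068),("wipes",(274.5,213),.015),("vial",(239,192),.05),("dish",(313,188.5),.014),("mark1",(169,200),.01),("mark2",(166.5,240),.01),("bigcup",(233,230),.04),("edge front",(200,251),0),("tray",(387,202),.01)]:
    print(n,onplane(c,p,z).round(3))
w=cams.calibration("wrist"); s=robot.sense(); R=s["orientation"]; T=w["pose"]
print("wrist",w["fx"],w["cx"],w["cy"],w["k1"],"\n",(R.T@T[:3,:3]).round(4),(R.T@(T[:3,3]-s["ee_pos"])).round(4))
E
```

```text
blue [([82.8, 30.7], [76, 24, 14, 14, 72]), ([112.6, 49.7], [103, 40, 20, 20, 266])]
cup [0.511 0.238 0.04 ]
stand [ 0.448 -0.254  0.068]
wipes [0.508 0.007 0.015]
vial [0.573 0.124 0.05 ]
dish [ 0.591 -0.121  0.014]
mark1 [0.547 0.356 0.01 ]
mark2 [0.416 0.36  0.01 ]
bigcup [0.451 0.142 0.04 ]
edge front [0.381 0.251 0.   ]
tray [ 0.55 -0.37  0.01]
wrist 309.25376381637585 255.80768346021756 186.68784770671684 -0.0667876527613129 
 [[-1.100e-03 -9.611e-01 -2.761e-01]
 [ 1.000e+00 -1.100e-03 -2.000e-04]
 [-1.000e-04 -2.761e-01  9.611e-01]] [ 0.0754 -0.0008 -0.1401]
```

```bash
python3 -m jog '{"travel":[[0.03,-0.02,0],[0.075,-0.055,0],[0.12,-0.09,0],[0.16,-0.125,0],[0.205,-0.16,0],[0.25,-0.19,0],[0.29,-0.225,0],[0.33,-0.255,0],[0.354,-0.275,0],[0.354,-0.275,0],[0.354,-0.275,0]],"roll":[5,10,17,17,17,17,17,17,17,17,17]}'
python3 - <<'E'
from h import *
import pickle
s=robot.sense(); c=cams.calibration("wrist"); im=cams.read_camera("wrist")
pickle.dump(c,open("w1.pkl","wb"))
cv2.imwrite("pics/w1.png",im[:,:,::-1]); print(s["ee_pos"],s["orientation"].round(4),s["time"])
print(blobs(im,(3,150,100),(20,255,255)))
print(proj(c,(0.448,-.254,.068)))
E
```

```text
time: 1.48
ee_pos: [0.4472, -0.2562, 0.2434]
orientation: [[1.0, -0.001, -0.001], [-0.001, -1.0, -0.001], [-0.001, 0.001, -1.0]]
force: [-0.2, -0.3, 0.7]
width: 1.003
finger_force: 0.0
[ 0.44721657 -0.25621012  0.24342677] [[ 1.0e+00 -1.5e-03 -1.2e-03]
 [-1.5e-03 -1.0e+00 -7.0e-04]
 [-1.2e-03  7.0e-04 -1.0e+00]] 1.475
[([474.4, 88.7], [471, 81, 9, 17, 57]), ([264.3, 164.2], [254, 155, 22, 22, 227])]
[254.03913016 171.66346008]
```

View pics/w1.png

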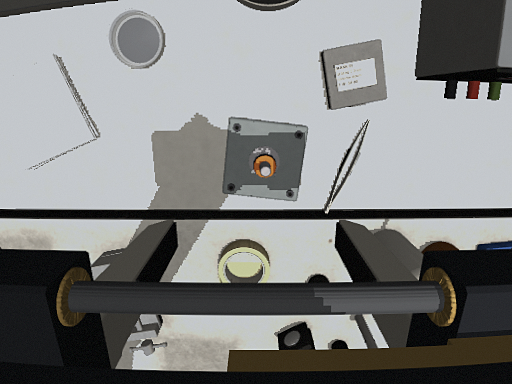

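The wrist view shows the stand with the orange ring at about (264,164) and the rod tip near (265,171). I'll zoom in on it.

Run:
```python
from h import *
im=cv2.imread("pics/w1.png"); cv2.imwrite("pics/w1c.png",cv2.resize(im[140:195,235:295],None,fx=10,fy=10,interpolation=cv2.INTER_NEAREST))
```

```text
(no output)
```

View pics/w1c.png

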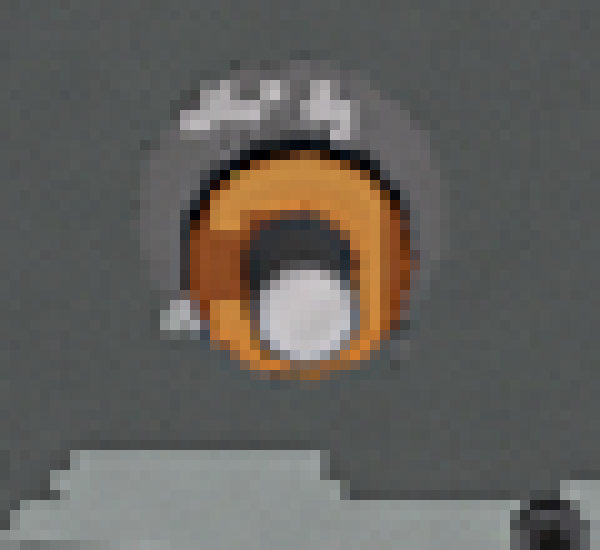

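The crop puts the rod tip at about (265.1,170.8) and the orange ring's centre at about (264.5,166).

```bash
python3 - <<'E'
from h import *
import pickle
c=pickle.load(open("w1.pkl","rb"))
t=onplane(c,(265.1,170.8),.068); print("tip",t)
for z in (.032,.038,.045): print(z,onplane(c,(264.5,166.0),z), onplane(c,(264.5,177.3),z),proj(c,[*t[:2],z]))
E
python3 -m jog '{"travel":[[0.01,-0.04,0],[0.02,-0.1,0],[0.025,-0.16,0],[0.03,-0.22,0],[0.035,-0.28,0],[0.04,-0.34,0],[0.045,-0.4,0],[0.05,-0.46,0.0],[0.055,-0.49,0],[0.06,-0.494,0],[0.06,-0.494,0]],"roll":[0,0,0,0,0,0,0,0,0,0,0]}'
python3 - <<'E'
from h import *
import pickle
s=robot.sense(); c=cams.calibration("wrist"); im=cams.read_camera("wrist")
pickle.dump(c,open("w2.pkl","wb"))
cv2.imwrite("pics/w2.png",im[:,:,::-1]); print(s["ee_pos"],s["time"])
print("blue",blobs(im,(100,150,60),(130,255,255),100)); print("amber",blobs(im,(3,120,80),(25,255,255),50))
print(proj(c,(0.511,.238,.04)))
E
```

```text
tip [ 0.44889535 -0.26557759  0.068     ]
0.032 [ 0.44620018 -0.26597718  0.032     ] [ 0.43266371 -0.26604492  0.032     ] [264.16656558 163.72383769]
0.038 [ 0.44750486 -0.26580168  0.038     ] [ 0.43419949 -0.26586827  0.038     ] [264.30942847 164.80645082]
0.045 [ 0.44902698 -0.26559693  0.045     ] [ 0.43599123 -0.26566217  0.045     ] [264.48211833 166.11528488]
time: 2.9
ee_pos: [0.5091, 0.236, 0.2434]
orientation: [[1.0, -0.004, -0.0], [-0.004, -1.0, -0.002], [-0.0, 0.002, -1.0]]
force: [-0.5, -0.7, 0.2]
width: 1.006
finger_force: 0.0
[0.50914211 0.23603395 0.24340048] 2.9
blue [([52.6, 13.5], [20, 0, 60, 30, 978]), ([157.2, 146.6], [154, 129, 8, 34, 160]), ([250.1, 164.2], [230, 145, 41, 40, 738]), ([332.3, 214.0], [308, 193, 56, 53, 1333])]
amber [([249.9, 164.5], [238, 153, 25, 24, 400]), ([61.0, 299.9], [56, 275, 15, 51, 244]), ([450.7, 302.8], [442, 277, 14, 49, 232])]
[254.10651465 165.29644004]
```

View pics/w2.png

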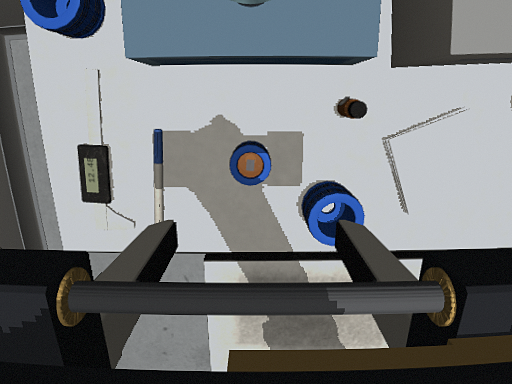

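The wrist view shows the cup with the puck at (250,164), the larger look-alike at (332,214) and the vial at (352,107). I'll cross-check these against the top view.

Run:
```python
from h import *
import pickle
c=cams.calibration("top"); im=cv2.imread("pics/top0.png")[:,:,::-1].copy()
for p,st in blobs(im,(3,120,60),(25,255,255),3):
    if 180<p[1]<250 and p[0]<400: print("top orange",p,st[4],onplane(c,p,.044),onplane(c,p,.036))
m=[b for b in blobs(im,(100,120,40),(130,255,255),40) if 190<b[0][1]<225]; print(m,[onplane(c,b[0],.04)for b in m])
w=pickle.load(open("w2.pkl","rb"))
im=cv2.imread("pics/w2.png")[:,:,::-1].copy()
print("puck top",onplane(w,(249.9,164.5),.036),"rim bbox",onplane(w,(250,164.5),.04))
print("blue L R",onplane(w,(229.5,164.5),.04),onplane(w,(270.5,164.5),.04))
# wipes edges/corners in wrist: none
```

```text
top orange [202.5, 210.6] 35 [0.51186397 0.24103796 0.044     ] [0.51226278 0.24181605 0.036     ]
top orange [357.9, 231.7] 35 [ 0.44964725 -0.26279341  0.044     ] [ 0.44970731 -0.26475852  0.036     ]
[([202.9, 210.5], [196, 204, 15, 14, 86])] [array([0.5124035 , 0.24014158, 0.04      ])]
puck top [0.51110407 0.2428308  0.036     ] rim bbox [0.51194701 0.24264559 0.04      ]
blue L R [0.5120864  0.26587465 0.04      ] [0.51182273 0.21941986 0.04      ]
```

```bash
python3 -m jog '{"travel":[[0.002,-0.004,0.03],[0.003,-0.006,0.08],[0.003,-0.006,0.13],[0.003,-0.006,0.165],[0.003,-0.006,0.19],[0.003,-0.006,0.205],[0.003,-0.006,0.211],[0.003,-0.006,0.211],[0.003,-0.006,0.211]],"roll":[0,0,0,0,0,0,0,0,0]}'
python3 - <<'E'
from h import *
s=robot.sense(); c=cams.calibration("wrist"); im=cams.read_camera("wrist")
cv2.imwrite("pics/w3.png",im[:,:,::-1]); print(s["ee_pos"],s["time"])
for p,st in blobs(im,(3,120,80),(25,255,255),300): print(p,st,onplane(c,(st[0]+st[2]/2-.5,st[1]+st[3]/2-.5),.036))
for p,st in blobs(im,(100,150,60),(130,255,255),300): print(p,st,onplane(c,(st[0]+st[2]/2-.5,st[1]+st[3]/2-.5),.04))
E
```

```text
time: 4.08
ee_pos: [0.5118, 0.2452, 0.0337]
orientation: [[1.0, -0.0, 0.002], [-0.0, -1.0, 0.001], [0.002, -0.001, -1.0]]
force: [-0.0, -0.4, 0.6]
width: 1.0
finger_force: 0.0
[0.51181197 0.2451957  0.03370821] 4.075
[261.3, 255.5] [233, 231, 58, 51, 1924] [0.51161311 0.24294177 0.036     ]
[66.2, 202.6] [56, 169, 23, 69, 645] [0.54071483 0.33449432 0.04      ]
[261.8, 245.1] [214, 212, 96, 71, 2788] [0.51860613 0.24304066 0.04      ]
```

```bash
python3 -m jog '{"travel":[[0,0.001,0],[0,0.002,0],[0,0.002,0],[0,0.002,0],[0,0.002,0],[0,0.002,0],[0,0.002,0],[0,0.002,0]],"roll":[0,0,0,0,0,0,0,0]}' 0.03
```

```text
time: 5.12
ee_pos: [0.5111, 0.2429, 0.0327]
orientation: [[1.0, 0.0, -0.0], [0.0, -1.0, -0.0], [-0.0, 0.0, -1.0]]
force: [0.8, -0.6, -0.6]
width: 0.511
finger_force: 30.0
```

```bash
python3 -m jog '{"travel":[[0,0.002,-0.03],[0,0.002,-0.075],[0,0.01,-0.11],[-0.002,0.05,-0.11],[-0.007,0.1,-0.11],[-0.014,0.15,-0.11],[-0.02,0.2,-0.11],[-0.027,0.25,-0.11],[-0.033,0.3,-0.11],[-0.04,0.35,-0.11],[-0.047,0.4,-0.11],[-0.054,0.45,-0.11]],"roll":[0,0,0,0,0,0,0,0,0,0,0,0]}'
python3 -m jog '{"travel":[[-0.004,0.03,0],[-0.007,0.05,0],[-0.008,0.057,0],[-0.008,0.057,0],[-0.008,0.057,0],[-0.008,0.057,0]],"roll":[0,0,0,0,0,0]}'
python3 - <<'E'
from h import *
import pickle
s=robot.sense(); c=cams.calibration("wrist"); im=cams.read_camera("wrist"); pickle.dump(c,open("w4.pkl","wb"))
si=cams.read_camera("side")
cv2.imwrite("pics/w4.png",im[:,:,::-1]); print(s["ee_pos"],s["time"],s["force"],s["width"])
cv2.imwrite("pics/s4.png",si[:,:,::-1])
for p,st in blobs(im,(3,120,80),(25,255,255),300): print(p,st)
for p,st in blobs(im,(100,150,60),(130,255,255),300): print(p,st)
cv2.imwrite("pics/m4.png",np.vstack([im,cv2.resize(si[120:200,290:400],(512,372),interpolation=cv2.INTER_NEAREST)])[:,:,::-1][:600+156])
E
```

```text
time: 6.62
ee_pos: [0.4566, -0.2084, 0.1424]
orientation: [[1.0, 0.0, -0.0], [0.0, -1.0, 0.001], [-0.0, -0.001, -1.0]]
force: [0.5, -1.3, -1.9]
width: 0.511
finger_force: 30.0
time: 7.38
ee_pos: [0.4495, -0.2628, 0.1427]
orientation: [[1.0, 0.002, 0.0], [0.002, -1.0, 0.001], [0.0, -0.001, -1.0]]
force: [-0.0, -1.0, -2.5]
width: 0.509
finger_force: 30.0
[ 0.44954359 -0.26283359  0.1426867 ] 7.375 [-0.02682141 -1.04390458 -2.49011453] 0.5085239296613453
[255.6, 255.1] [227, 230, 59, 52, 1946]
[255.5, 245.2] [208, 210, 96, 73, 3259]
```

Run:
```python
from h import *
import pickle
c=pickle.load(open("w4.pkl","rb"))
print("puck",onplane(c,(227+29.5-.5,230+26-.5),.146),onplane(c,(255.6,255.1),.146))
c=cams.calibration("top"); im=cams.read_camera("top")
side=cams.calibration("side"); si=cv2.imread("pics/s4.png")[:,:,::-1].copy()
for p,st in blobs(si,(100,130,50),(130,255,255),20): print("side blue",p,st)
print(proj(side,(.449,-.265,.068)),proj(side,(.449,-.265,.13)))
```

```text
puck [ 0.45018894 -0.2623488   0.146     ] [ 0.45040948 -0.26215125  0.146     ]
side blue [458.8, 106.4] [453, 103, 12, 7, 62]
side blue [404.5, 113.9] [398, 109, 14, 10, 98]
side blue [351.3, 129.4] [348, 121, 7, 16, 60]
side blue [427.8, 132.6] [419, 127, 17, 11, 102]
side blue [211.0, 222.8] [186, 198, 45, 55, 405]
side blue [285.9, 227.1] [274, 212, 25, 32, 611]
side blue [132.7, 266.4] [118, 250, 31, 36, 764]
side blue [211.6, 276.5] [206, 273, 12, 8, 34]
[346.11956734 145.33844162] [348.41856793 128.06023618]
```

Run:
```python
import cv2
im=cv2.imread("pics/s4.png"); cv2.imwrite("pics/s4c.png",cv2.resize(im[110:180,305:385],None,fx=8,fy=8,interpolation=cv2.INTER_NEAREST))
```

```text
(no output)
```

View pics/s4c.png

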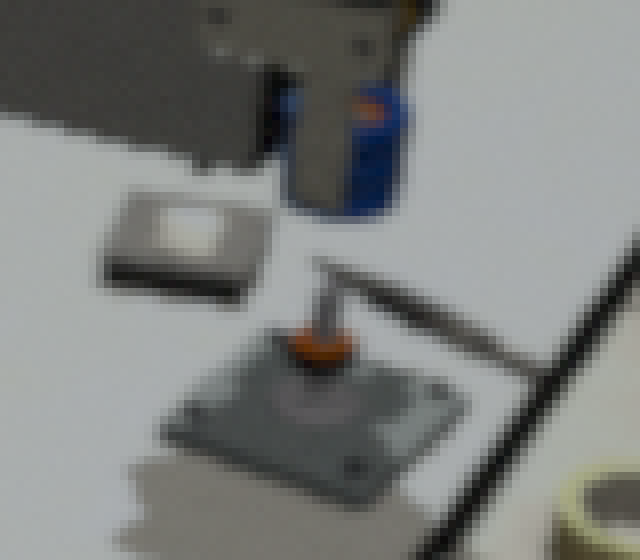

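The crop shows the cup hanging above the rod, roughly in line with it (cup column about 348, rod about 345.5). The orange ring sits well below the tip.

```bash
python3 -m jog '{"travel":[[-0.001,0.002,0.008],[-0.001,0.002,0.018],[-0.001,0.002,0.027],[-0.001,0.002,0.033],[-0.001,0.002,0.036],[-0.001,0.002,0.037],[-0.001,0.002,0.037]],"roll":[0,0,0,0,0,0,0]}'
python3 -m jog '{"travel":[[0,0,0.001],[0,0,0.002],[0,0,0.003],[0,0,0.004],[0,0,0.005],[0,0,0.006],[0,0,0.006]],"roll":[0,0,0,0,0,0,0]}'
```

```text
time: 8.4
ee_pos: [0.4484, -0.2661, 0.1058]
orientation: [[1.0, 0.0, 0.0], [0.0, -1.0, -0.0], [0.0, 0.0, -1.0]]
force: [0.1, -0.6, -3.0]
width: 0.509
finger_force: 30.0
time: 9.28
ee_pos: [0.4481, -0.266, 0.0996]
orientation: [[1.0, 0.0, -0.0], [0.0, -1.0, 0.0], [-0.0, -0.0, -1.0]]
force: [-0.7, -0.7, -1.7]
width: 0.51
finger_force: 30.0
```

```bash
python3 -m jog '{"travel":[[0,0,0.0005],[0,0,0.001],[0,0,0.0015],[0,0,0.002],[0,0,0.002]],"roll":[0,0,0,0,0]}'
```

```text
time: 9.9
ee_pos: [0.4482, -0.266, 0.0976]
orientation: [[1.0, 0.0, -0.0], [0.0, -1.0, 0.0], [-0.0, -0.0, -1.0]]
force: [0.0, -0.4, -1.1]
width: 0.509
finger_force: 30.0
```

```bash
python3 -m jog '{"travel":[[0,0,0.0005],[0,0,0.001],[0,0,0.0015],[0,0,0.002],[0,0,0.002]],"roll":[0,0,0,0,0]}'
```

```text
time: 10.52
ee_pos: [0.4482, -0.266, 0.0956]
orientation: [[1.0, 0.0, -0.0], [0.0, -1.0, 0.0], [-0.0, -0.0, -1.0]]
force: [-1.0, 0.0, -2.6]
width: 0.513
finger_force: 30.0
```

```bash
python3 -m jog '{"travel":[[0,0,0.0005],[0,0,0.001],[0,0,0.0015],[0,0,0.002],[0,0,0.002]],"roll":[0,0,0,0,0]}'; python3 -m jog '{"travel":[[0,0,0.0005],[0,0,0.001],[0,0,0.0015],[0,0,0.002],[0,0,0.002]],"roll":[0,0,0,0,0]}'
```

```text
time: 11.15
ee_pos: [0.4483, -0.2661, 0.0944]
orientation: [[1.0, 0.0, 0.0], [0.0, -1.0, -0.0], [0.0, 0.0, -1.0]]
force: [-2.7, 1.0, 5.4]
width: 0.514
finger_force: 30.0
time: 11.78
ee_pos: [0.4487, -0.2663, 0.0934]
orientation: [[1.0, 0.0, 0.002], [0.0, -1.0, -0.001], [0.002, 0.001, -1.0]]
force: [-2.7, 2.4, 11.2]
width: 0.508
finger_force: 30.0
```

```bash
python3 -m jog '{"travel":[[-0.0003,-0.0003,0.0005],[-0.0003,-0.0003,0.001],[-0.0003,-0.0003,0.0015],[-0.0003,-0.0003,0.002],[-0.0003,-0.0003,0.002]],"roll":[0,0,0,0,0]}'; python3 -m jog '{"travel":[[0,0,0.0005],[0,0,0.001],[0,0,0.0015],[0,0,0.002],[0,0,0.002]],"roll":[0,0,0,0,0]}'
```

```text
time: 12.4
ee_pos: [0.4488, -0.2663, 0.0915]
orientation: [[1.0, 0.0, 0.003], [0.0, -1.0, -0.002], [0.003, 0.002, -1.0]]
force: [-2.1, 1.6, 10.6]
width: 0.509
finger_force: 30.0
time: 13.02
ee_pos: [0.4488, -0.2663, 0.0896]
orientation: [[1.0, 0.0, 0.003], [0.0, -1.0, -0.002], [0.003, 0.002, -1.0]]
force: [-2.7, 0.7, 10.2]
width: 0.511
finger_force: 30.0
```

```bash
python3 -m jog '{"travel":[[-0.0002,0,0.0005],[-0.0004,0,0.001],[-0.0004,0,0.0015],[-0.0004,0,0.002],[-0.0004,0,0.0025],[-0.0004,0,0.003],[-0.0004,0,0.003]],"roll":[0,0,0,0,0,0,0]}'; python3 -m jog '{"travel":[[0,0,0.0005],[0,0,0.001],[0,0,0.0015],[0,0,0.002],[0,0,0.0025],[0,0,0.003],[0,0,0.003]],"roll":[0,0,0,0,0,0,0]}'
```

```text
time: 13.9
ee_pos: [0.4487, -0.2663, 0.0865]
orientation: [[1.0, 0.0, 0.003], [0.0, -1.0, -0.002], [0.003, 0.002, -1.0]]
force: [-2.5, 0.9, 10.5]
width: 0.506
finger_force: 30.0
time: 14.78
ee_pos: [0.4475, -0.2658, 0.0815]
orientation: [[1.0, 0.0, 0.0], [0.0, -1.0, 0.0], [0.0, -0.0, -1.0]]
force: [0.7, -0.4, -1.9]
width: 0.512
finger_force: 30.0
```

Run:
```python
from h import *
s=robot.sense(); c=cams.calibration("wrist"); im=cams.read_camera("wrist"); si=cams.read_camera("side")
a=cv2.resize(im[180:330,140:380],None,fx=3.3,fy=2,interpolation=cv2.INTER_AREA) if 0 else cv2.resize(im[190:310,160:360],(500,300))
b=cv2.resize(si[120:175,315:385],(382,300),interpolation=cv2.INTER_NEAREST)
cv2.imwrite("pics/m5.png",np.hstack([a,b])[:,:800,::-1])
```

```text
(no output)
```

View pics/m5.png

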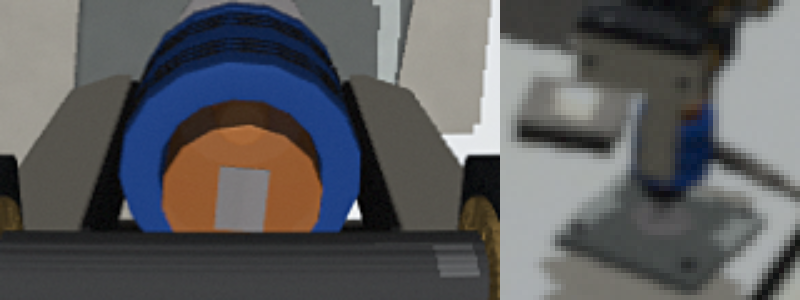

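The left panel shows the puck raised in the cup (its image width grew from 59 to about 64 px). The right panel shows the cup down on the rod above the collar.

```bash
python3 -m jog '{"travel":[[0,0,0.0005],[0,0,0.001],[0,0,0.0015],[0,0,0.002],[0,0,0.0025],[0,0,0.003],[0,0,0.003]],"roll":[0,0,0,0,0,0,0]}'; python3 -m jog '{"travel":[[0,0,0.0005],[0,0,0.001],[0,0,0.0015],[0,0,0.002],[0,0,0.002]],"roll":[0,0,0,0,0]}'
```

```text
time: 15.75
ee_pos: [0.4476, -0.2657, 0.0786]
orientation: [[1.0, 0.0, 0.0], [0.0, -1.0, 0.0], [0.0, -0.0, -1.0]]
force: [0.3, -0.7, -1.7]
width: 0.507
finger_force: 30.0
time: 16.38
ee_pos: [0.4475, -0.2658, 0.0767]
orientation: [[1.0, 0.0, 0.0], [0.0, -1.0, 0.0], [0.0, -0.0, -1.0]]
force: [0.7, 0.1, -0.4]
width: 0.512
finger_force: 30.0
```

Underside is at about 0.044 and contact may just be starting.

```bash
python3 -m jog '{"travel":[[0,0,0.0005],[0,0,0.001],[0,0,0.001]],"roll":[0,0,0]}';python3 -m jog '{"travel":[[0,0,0.0005],[0,0,0.001],[0,0,0.001]],"roll":[0,0,0]}'
```

```text
time: 16.75
ee_pos: [0.4476, -0.2657, 0.0764]
orientation: [[1.0, 0.0, 0.0], [0.0, -1.0, -0.0], [0.0, 0.0, -1.0]]
force: [-0.8, 0.0, 6.3]
width: 0.507
finger_force: 30.0
time: 17.12
ee_pos: [0.4476, -0.2657, 0.0761]
orientation: [[1.0, 0.0, 0.001], [0.0, -1.0, -0.001], [0.001, 0.001, -1.0]]
force: [-1.4, 1.2, 10.3]
width: 0.514
finger_force: 30.0
```

```bash
python3 -m jog '{"travel":[[0,0,0.0005],[0,0,0.001],[0,0,0.0013],[0,0,0.0013],[0,0,0.0013]],"roll":[0,0,0,0,0]}'
```

```text
time: 17.75
ee_pos: [0.4477, -0.2658, 0.0757]
orientation: [[1.0, 0.0, 0.001], [0.0, -1.0, -0.001], [0.001, 0.001, -1.0]]
force: [-2.8, 1.9, 17.6]
width: 0.512
finger_force: 30.0
```

```bash
python3 -m jog '{"travel":[[0,0,-0.001],[0,0,-0.002],[0,0,-0.0027],[0,0,-0.0027]],"roll":[0,0,0,0]}'; python3 -m jog '{"travel":[[0,0,0],[0,0,0],[0,0,0],[0,0,0],[0,0,0],[0,0,0]],"roll":[0,0,0,0,0,0]}' 0.09; python3 -m jog '{"travel":[[0,0,-0.005],[0,0,-0.015],[0,0,-0.025],[0,0,-0.033],[0,0,-0.034],[0,0,-0.034]],"roll":[0,0,0,0,0,0]}'
python3 - <<'E'
from h import *
s=robot.sense(); c=cams.calibration("wrist"); im=cams.read_camera("wrist")
cv2.imwrite("pics/w6.png",im[:,:,::-1]); print(s["ee_pos"],s["time"],s["force"])
for p,st in blobs(im,(3,120,80),(25,255,255),300): print(p,st,onplane(c,(st[0]+st[2]/2-.5,st[1]+st[3]/2-.5),.098))
cv2.imwrite("pics/w6c.png",cv2.resize(im[150:330,120:390],None,fx=2.5,fy=2.5)[:,:,::-1])
E
```

```text
time: 18.25
ee_pos: [0.4476, -0.2658, 0.0764]
orientation: [[1.0, 0.0, 0.0], [0.0, -1.0, -0.0], [0.0, 0.0, -1.0]]
force: [-0.7, 0.7, 5.3]
width: 0.509
finger_force: 30.0
time: 19.0
ee_pos: [0.4475, -0.2657, 0.0761]
orientation: [[1.0, 0.0, -0.0], [0.0, -1.0, 0.0], [-0.0, -0.0, -1.0]]
force: [0.2, 1.4, -0.0]
width: 0.967
finger_force: 0.0
time: 19.75
ee_pos: [0.4474, -0.2657, 0.1101]
orientation: [[1.0, 0.0, -0.0], [0.0, -1.0, 0.0], [-0.0, -0.0, -1.0]]
force: [0.3, -0.2, -0.3]
width: 0.968
finger_force: 0.0
[ 0.4474132  -0.26570846  0.11010552] 19.75 [ 0.34832633 -0.19490269 -0.2775058 ]
[256.4, 239.6] [230, 216, 54, 49, 1666] [ 0.44898216 -0.26551659  0.098     ]
```

View pics/w6c.png

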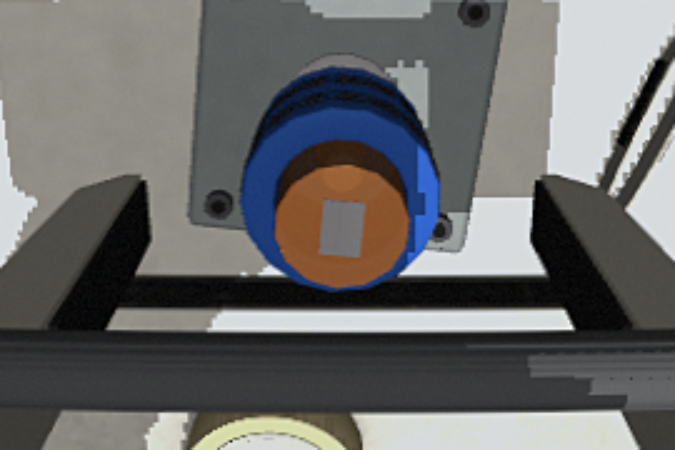

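The cup stays seated on the stand with the puck standing proud of it, centred between the open fingers.

```bash
python3 -m jog '{"travel":[[0.001,0,-0.001],[0.001,0,-0.001],[0.001,0,-0.001],[0.001,0,-0.001],[0.001,0,-0.001],[0.001,0,-0.001],[0.001,0,-0.001],[0.001,0,-0.001]],"roll":[0,0,0,0,0,0,0,0]}' 0.015
python3 -m jog '{"travel":[[0,0,-0.005],[0,0,-0.015],[0,0,-0.03],[0,0,-0.05],[0,0,-0.06],[0,0,-0.06],[0,0,-0.06]],"roll":[0,0,0,0,0,0,0]}'
python3 - <<'E'
from h import *
s=robot.sense(); c=cams.calibration("wrist"); im=cams.read_camera("wrist")
cv2.imwrite("pics/w7.png",im[:,:,::-1]); print(s["ee_pos"],s["time"],s["force"])
for p,st in blobs(im,(3,120,80),(25,255,255),200): print(p,st)
for p,st in blobs(im,(100,150,60),(130,255,255),200): print(p,st,onplane(c,(st[0]+st[2]/2-.5,st[1]+st[3]/2-.5),.084))
t=cams.read_camera("top"); c=cams.calibration("top")
im0=cv2.imread("pics/top0.png")[:,:,::-1]
# wipes: mask of bright outline region
x=t[185:245,245:305]; g=cv2.cvtColor(x,cv2.COLOR_RGB2GRAY)
cv2.imwrite("pics/t7.png",cv2.resize(cv2.convertScaleAbs(x,alpha=1),None,fx=5,fy=5,interpolation=cv2.INTER_CUBIC)[:,:,::-1])
cv2.imwrite("pics/m7.png",np.hstack([cv2.resize(im[100:340,100:412],(416,320)),cv2.resize(x,(320,320))])[:,:,::-1])
E
```

```text
time: 20.8
ee_pos: [0.4485, -0.2657, 0.111]
orientation: [[1.0, 0.0, -0.0], [0.0, -1.0, 0.0], [-0.0, -0.0, -1.0]]
force: [0.8, -0.0, 1.2]
width: 0.313
finger_force: 30.0
time: 21.68
ee_pos: [0.4481, -0.2656, 0.1707]
orientation: [[1.0, 0.0, -0.001], [0.0, -1.0, 0.0], [-0.001, -0.0, -1.0]]
force: [-0.7, -0.6, -0.3]
width: 0.317
finger_force: 30.0
[ 0.44810687 -0.26556344  0.17070144] 21.675 [-0.70353178 -0.55923604 -0.2561467 ]
[255.8, 240.4] [230, 217, 53, 49, 1643]
[189.8, 304.3] [187, 275, 8, 55, 226]
[321.4, 302.7] [317, 275, 8, 55, 237]
[255.9, 189.1] [226, 164, 61, 53, 1593] [ 0.45549284 -0.26513087  0.084     ]
```

View pics/m7.png

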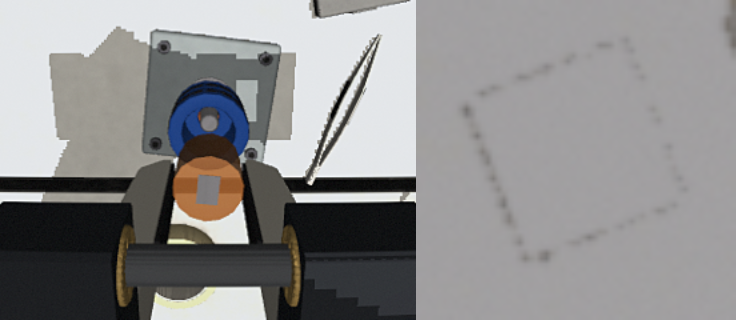

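The left panel shows the puck gripped and the cup still on the stand. In the right panel the wipes' corners centre on about pixel (274.7,212.8) of the top view, which is about (0.508,0.006).

```bash
python3 -m jog '{"travel":[[0.004,-0.02,0],[0.012,-0.055,0],[0.022,-0.1,0],[0.033,-0.15,0],[0.044,-0.2,0],[0.054,-0.245,0],[0.06,-0.268,0.02],[0.06,-0.272,0.06],[0.06,-0.272,0.09],[0.06,-0.272,0.104],[0.06,-0.272,0.108],[0.06,-0.272,0.108]],"roll":[0,0,0,0,0,0,0,0,0,0,0,0]}'
python3 -m jog '{"travel":[[0,0,0.001],[0,0,0.002],[0,0,0.003],[0,0,0.003]],"roll":[0,0,0,0]}'
```

```text
time: 23.28
ee_pos: [0.509, 0.0062, 0.0636]
orientation: [[1.0, -0.0, 0.001], [-0.0, -1.0, 0.0], [0.001, -0.0, -1.0]]
force: [0.8, 0.2, 0.0]
width: 0.313
finger_force: 30.0
time: 23.78
ee_pos: [0.5084, 0.0063, 0.0602]
orientation: [[1.0, 0.0, 0.0], [0.0, -1.0, 0.0], [0.0, -0.0, -1.0]]
force: [0.6, -0.0, -0.9]
width: 0.31
finger_force: 30.0
```

```bash
python3 -m jog '{"travel":[[0,0,0.0005],[0,0,0.001],[0,0,0.0015],[0,0,0.0015]],"roll":[0,0,0,0]}'; python3 -m jog '{"travel":[[0,0,0.0005],[0,0,0.001],[0,0,0.001]],"roll":[0,0,0]}'
```

```text
time: 24.28
ee_pos: [0.5085, 0.0063, 0.0586]
orientation: [[1.0, 0.0, -0.0], [0.0, -1.0, 0.0], [-0.0, -0.0, -1.0]]
force: [0.5, 0.4, -0.3]
width: 0.318
finger_force: 30.0
time: 24.65
ee_pos: [0.5086, 0.0063, 0.0584]
orientation: [[1.0, 0.0, 0.001], [0.0, -1.0, -0.0], [0.001, 0.0, -1.0]]
force: [-0.6, -0.0, 7.4]
width: 0.309
finger_force: 30.0
```

Contact with the wipes at the expected height. I'll relax, release, retreat and check.

```bash
python3 -m jog '{"travel":[[0,0,-0.0008],[0,0,-0.0008],[0,0,-0.0008]],"roll":[0,0,0]}'; python3 -m jog '{"travel":[[0,0,0],[0,0,0],[0,0,0],[0,0,0],[0,0,0],[0,0,-0.01],[0,0,-0.03],[0,0,-0.07],[0,0,-0.11],[0,0,-0.14],[0,0,-0.14],[0,0,-0.14]],"roll":[0,0,0,0,0,0,0,0,0,0,0,0]}' 0.08
python3 - <<'E'
from h import *
im=cams.read_camera("wrist"); t=cams.read_camera("top"); si=cams.read_camera("side")
cv2.imwrite("pics/m8.png",np.hstack([cv2.resize(im[60:240,130:400],(450,300)),cv2.resize(si[120:270,220:395],(350,300))])[:,:,::-1])
c=cams.calibration("wrist")
for p,st in blobs(im,(3,120,80),(25,255,255),200): print(p,st,onplane(c,(st[0]+st[2]/2-.5,st[1]+st[3]/2-.5),.045))
E
```

```text
time: 25.02
ee_pos: [0.5086, 0.0063, 0.0584]
orientation: [[1.0, 0.0, 0.0], [0.0, -1.0, 0.0], [0.0, -0.0, -1.0]]
force: [0.2, -0.3, 2.1]
width: 0.314
finger_force: 30.0
time: 26.52
ee_pos: [0.5078, 0.0062, 0.198]
orientation: [[1.0, 0.0, -0.001], [0.0, -1.0, -0.0], [-0.001, 0.0, -1.0]]
force: [0.3, -0.8, -0.3]
width: 0.856
finger_force: 0.0
[256.0, 176.8] [242, 163, 29, 29, 542] [0.50831328 0.00652619 0.045     ]
[85.8, 304.3] [82, 276, 14, 51, 212] [0.36295594 0.19762027 0.045     ]
[425.6, 304.4] [418, 277, 13, 50, 228] [ 0.36175502 -0.18523537  0.045     ]
```

View pics/m8.png

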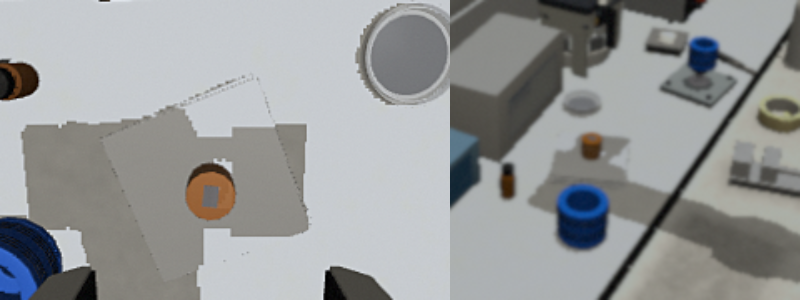

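The puck stands upright mid-wipes, the cup is seated on the stand, and the vial and dish are where they were.

```bash
python3 -c "
from rig import robot
print(robot.sign_off())"
```

```text
the job is handed in; nothing more can be done
None
```

Job handed in: the cup is seated on the stop collar (pressed down with about 20 N), the puck stands upright near the middle of the wipes, the vial and dish are where they were (I did not re-check the marker after the early pictures), and it took about 27 s of the 61 s allowed.

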